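# Clear the counting scale: hook up a tray, move the pail into it, zero

## Robot

A 6-joint arm with a two-finger parallel gripper is mounted at the origin on the work surface. World frame = base frame: x ahead of the robot, y to its left, z up, the work surface at z = 0. Lengths are in m, angles in degrees, forces in N, time in s.
With the tool pointing down it reaches from about 0.3 to 0.825 m from the base axis. Payload 5.4 kg.
Tool frame: the origin (TCP) lies midway between the tips of the shut fingers; the grasp point (between the pads) lies 19 mm behind it (env.grasp_offset is the z of the grasp point in the tool frame, in m); z points along the fingers, y is the direction in which the jaws open and shut (so a half turn about z gives the same grasp; the last joint's range is limited). The gripper opens to 92 mm and grips with 3 to 60 N. Pads are 20 mm wide; open, the fingers measure 128 mm over their backs; the gripper's body (75 mm by 189 mm) begins 69 mm behind the grasp point.
Start: joints at [-78.386, 9.076, 91.501, -0, 79.423, -12.038], TCP at [0.231, -0.527, 0.215] pointing down, gripper open.
Joint ranges: [-166.64, 166.64], [-54.1, 131.32], [10.49, 154.53], [-73.88, 253.88], [9.74, 151.15], [-171.62, 171.62]. Speed limits (degrees/s): [147.25, 147.25, 180, 180, 180, 180].

## Interface

Orientations are given as a 3x3 rotation matrix whose columns are the frame's x, y, z axes.
In Python, from workcell import status, cams, order, env gives the robot as it stands.
- The arm moves only by the tool carry_out, never from a script. Its argument "rows" is a list of rows, each a list of 3 entries, a list of its own where there are three numbers: the turn, a rotation vector about the world's x, y, z in degrees, then the shift along the world's x, y, z in cm, then the closure, from -1 (fully open) to 1 (shut), so that 0 is half open. In form: [[[wx, wy, wz], [x, y, z], grip], ...]. A call has exactly 8 rows; each row is the pose to reach, as a shift and turn from the pose commanded when the call began; what a row does not reach only later rows make up. A row lasts 1/8 s, in which the tool goes at most 62.5 mm and 10.7 degrees, less where a joint would pass 70% of its speed; a pose out of reach is approached as far as the arm can. A call with a gripper value outside its range is refused whole. The fingers move at their own pace and stop on an object; the grip force is fixed at half the most. Time passes only in rows, so rows that repeat a pose let the fingers close, or fill a call up. It gives the time, the measured TCP pose, the force and the opening at its end, in the units of the state.
- status.get_state(): the state, without advancing time (a new reading comes with each control period).
- cams.grab_frame(name): name is "side" or "top"; returns a dict with "img" (480x640x3 uint8, blue, green, red), "intrinsics" (3x3 intrinsics, pixels), "position" and "orientation" of the camera in the world. Camera axes: x right, y down, z forward; pixel columns grow to the right and rows downward; lengths in m; the calibration is good to about 2 mm. A picture is of the moment at which its call begins. There is no depth.
- order.job_done(): hands the job in, once; it reports no verdict.
The state is a dict: "t": time; "joint_pos": joint angles; "dq": joint speeds; "tau": joint torques, N m; "ee_pos": TCP position; "eef_rot": TCP orientation; "ft_force": force on the tool from outside, world axes, zero at the start; "moment": the same for the moment, N m; "gripper_width": finger opening in m.
Only numpy, scipy, OpenCV 4.12 (cv2) and the standard library are available. Lean on these libraries where they do the work, as an engineer would, in place of code of your own. Each camera call takes 0.05 s, during which the arm holds its last target.

## Task

The pail on the counting scale has been weighed, so clear the scale: use the pull hook to draw the empty grey tray forward from the back of the bench until most of it stands alongside the scale's pan, then lay the hook down on the bench, clear of tray and scale. Lift the pail off the scale by its handle, set it down gently, upright, in the tray and let go of it; with the pan empty, press the blue zero key fully down and release it. Move the tray only with the hook, never with the hand, and leave the carton, the tape roll and the bottle where they are.

Things in the scene. Friction and masses are not known exactly. Their poses are not given: they have to be found in the camera images.
- scale: Fixed bench counting scale, light grey, 300 long (x) x 230 wide (y). Origin on the bench under the middle of the square steel weighing pan; x points away from the key panel (towards the back of the bench), z up. Pan 222 x 222, its top 74 above the bench. The low key panel lies from x = -185 to x = -115, its top 45 above the bench; a sloping display lies between panel and pan. The open bench on its +y side is where the tray goes.
- zero_key_top (a point): Middle of the top of the blue round zero key (28 diameter, sprung) on the key panel, 58 above the bench, standing 10 proud of its collar. It is pressed straight down.
- zero_key (a joint): Travel of the zero key in m: 0 up, 0.005 fully down; it needs about 1.2 N to start and 4 N to go fully down, and springs back up.
- pail: White round pail with a dark teal lid, 104 diameter at the foot, 130 at the lid, 130 high, about 0.4 to 0.9 kg. Origin at the middle of its underside, z up. It stands on the scale's pan. Its wire handle (bail) swings about an axis along the pail's y, 112 above the underside, up to 20 degrees off upright at the start; light friction keeps it where it is left, and the lifted pail hangs plumb below the pivot.
- pail_grip (a point): Middle of the black round grip sleeve on the pail's handle: 22 diameter, 90 long, its length along this point's y axis. It lies 75 from the pivot, so 187 above the pail's underside with the handle upright and 46 clear of the lid; z of this point points from the pivot to the sleeve.
- tray: Empty open grey tray, 200 (x) x 260 (y), 60 high, walls and floor 5 thick, 0.4 to 0.65 kg, loose on the bench at the back. Origin at the underside, at the middle of the outer face of its near wall (the wall towards the robot); x runs from there through the tray's middle (100 ahead) to the far wall, z up.
- tray_rim (a point): Middle of the top edge of the tray's near wall, on the middle of the 5 thick wall, 60 above the underside.
- hook: Pull hook: orange flat-bottomed grip, 110 long (x), 28 wide (y), 28 high, with a cranked steel rod of 8 diameter. Origin at the middle of the grip's underside. The rod leaves the front of the grip along +x, rises from x = 64 to x = 90, runs on 55 above the underside to x = 155 and there turns straight down (the prong). It stands on the bench on its grip and prong tip. 0.16 kg.
- hook_prong (a point): Tip of the hook's prong (8 diameter, 51 of it free below the rod), at the level of the grip's underside, 155 ahead of the hook's origin.
- carton: Closed brown carton, 120 x 90 x 75 high, loose; origin at the middle of its underside. To be left alone.
- tape_roll: Roll of packing tape lying flat, 110 diameter, 48 high, loose; origin at the middle of its underside. To be left alone.
- cleaner: White bottle with a blue cap, 64 diameter, 160 high, loose; origin at the middle of its underside. To be left alone.

How it is judged (in metres and radians):
On the way, in this order (a step that is already met when the one before it is completed fails the run):
1. the hook is drawing the tray (contact force between hook and tray above 0.3 N and distance of tray from where it was at the start of the episode above 0.03 m), for 0.1 s.
2. most of the tray stands alongside the scale's pan (its near wall at least 10 mm nearer than the middle of the pan) and the hook lies on the bench, let go (x of tray in the frame of scale below -0.01 m and y of tray in the frame of scale between 0.2 and 0.52 m and height (world z) of hook below 0.03 m and contact force between hook and the fingers below 0.05 N and contact force between hook and tray below 0.05 N and contact force between hook and scale below 0.05 N and linear speed of hook below 0.03 m/s), for 0.3 s.
3. the pail stands upright on the tray's floor, let go (z of pail in the frame of tray between 0 and 0.012 m and x of pail in the frame of tray between 0.04 and 0.16 m and y of pail in the frame of tray between -0.09 and 0.09 m and angle between pail's own z axis and vertical below 0.08 rad and contact force between pail and the fingers below 0.05 N and contact force between pail and scale below 0.05 N), for 0.3 s.
4. the zero key is pressed fully down with the pan empty (value of joint zero_key above 0.004 m and contact force between pail and scale below 0.05 N), for 0.05 s.
At the end, for the whole second after the job is handed in: Tray on the bench beside the scale (middle at most 90 mm behind and 150 mm in front of the pan's middle, within 520 mm sideways), pail upright (0.08 rad) on the tray's floor, hook lying on the bench touching neither tray nor scale, zero key up, all at rest and let go (x of tray in the frame of scale between -0.25 and -0.01 m and y of tray in the frame of scale between 0.2 and 0.52 m and height (world z) of tray below 0.005 m and linear speed of each of tray, pail, hook below 0.02 m/s and z of pail in the frame of tray between 0 and 0.012 m and x of pail in the frame of tray between 0.04 and 0.16 m and y of pail in the frame of tray between -0.09 and 0.09 m and angle between pail's own z axis and vertical below 0.08 rad and height (world z) of hook below 0.03 m and contact force between hook and tray below 0.05 N and contact force between hook and scale below 0.05 N and value of joint zero_key below 0.001 m).
It fails at once if the hand or arm touches the tray (over 1 N) (contact force between any of the fingers, the arm and tray above 1 N).
It fails at once if the pail is tipped more than 0.6 rad (angle between pail's own z axis and vertical above 0.6 rad).
It fails at once if the pail is banged into the tray (over 50 N) or let fall (moving faster than 0.4 m/s while nothing holds it) (contact force between pail and tray above 50 N or (linear speed of pail above 0.4 m/s and contact force between pail and the fingers below 0.05 N)).
It fails at once if the zero key is pressed while the pail is still on the scale (value of joint zero_key above 0.003 m and contact force between pail and scale above 0.5 N).
It fails at once if the carton, the tape roll or the bottle is shifted more than 25 mm (distance of any of carton, tape_roll, cleaner from where it was at the start of the episode above 0.025 m).
It also fails if it takes over 72 s, if anything falls off the work surface, if the arm or the gripper's body presses on something with over 40 N, if the wrist force passes 120 N, or if a joint passes its speed limit or range.

## Working session

There is one attempt and no reset: what is moved stays moved. The work goes in short steps, Python scripts to look and compute and a tool call to move; the robot and the scene stay as the last step left them, time stands still between calls to the robot, and variables do not carry over. Pictures are saved under pics/ and viewed, and the job is handed in when it is done.

Besides the shell and the picture viewer there is one more tool, called after "Emit:" by a JSON object that holds its "method" and its "body", one argument or row to a line. carry_out: Moves the arm, as the interface text tells. Its arguments: {"type":"object","properties":{"rows":{"type":"array","items":{"type":"array"}}},"required":["rows"]}

```bash
ls; mkdir -p pics
python3 - <<'E'
from workcell import status,cams,order,env
import cv2
s=status.get_state(); print(s); print(env.grasp_offset)
for n in("side","top"):
    f=cams.grab_frame(n); cv2.imwrite(f"pics/{n}0.png",f["img"]); print(n,f["intrinsics"],f["position"],f["orientation"])
E
```

```text
pics
{'t': 0.0, 'joint_pos': array([-7.83865418e+01,  9.10999168e+00,  9.15714671e+01, -2.62331159e-03,
        7.94226244e+01, -1.20381049e+01]), 'dq': array([-0.0554787 ,  0.05163656,  0.05101566,  0.06695566, -0.07719406,
        0.05796439]), 'tau': array([ 7.95634096e-04, -3.85578239e+01, -3.22101617e+01,  7.01981317e-02,
        3.80849512e-02, -1.20188879e-04]), 'ee_pos': array([ 0.23051168, -0.52609503,  0.21365116]), 'eef_rot': array([[ 9.15998747e-01,  4.01180917e-01, -4.09780767e-04],
       [ 4.01180986e-01, -9.15997097e-01,  1.77034337e-03],
       [ 3.34869985e-04, -1.78602856e-03, -9.99998349e-01]]), 'ft_force': array([-0.25492946, -0.30229786,  0.57064959]), 'moment': array([ 0.06715091,  0.04971873, -0.04449855]), 'gripper_width': 0.09167206419914366}
-0.0187
side [[598.20647257   0.         326.37042904]
 [  0.         598.20647257 240.79164478]
 [  0.           0.           1.        ]] [ 0.22525731 -0.92478513  1.30378386] [[ 0.94500321 -0.24775283  0.21351223]
 [-0.32702466 -0.7060324   0.62815056]
 [-0.00487952 -0.66342806 -0.74822417]]
top [[466.65452954   0.         312.66815801]
 [  0.         466.65452954 243.41498242]
 [  0.           0.           1.        ]] [0.39180316 0.01632158 1.50905417] [[ 0.01599127 -0.99320877  0.1152416 ]
 [-0.999852   -0.01515301  0.00814636]
 [-0.00634478 -0.11535482 -0.99330409]]
```

View pics/side0.png

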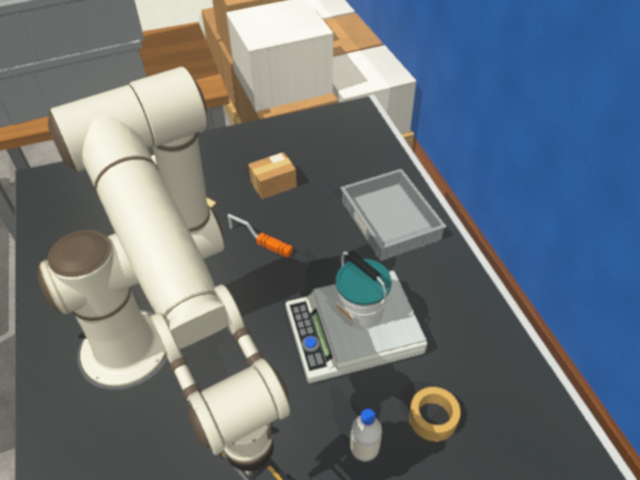

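View pics/top0.png

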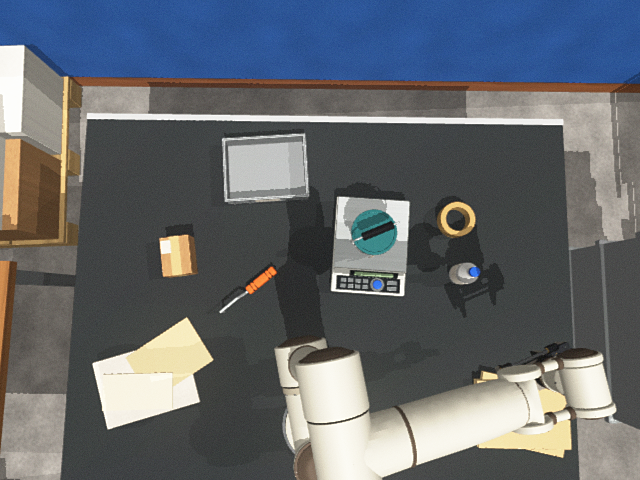

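The side view shows the scale (~360,320), the pail on it, the hook (~265,235), tray (~390,215) and carton (272,175). In the top view the hook grip is at ~(262,278), with its prong at ~(221,311). The tray is at ~(265,167) and the pail at ~(374,232).

Run:
```python
import cv2
t=cv2.imread("pics/top0.png"); s=cv2.imread("pics/side0.png")
def c(im,x,y,w,h,k,n): cv2.imwrite("pics/"+n,cv2.resize(im[y:y+h,x:x+w],None,fx=k,fy=k,interpolation=cv2.INTER_CUBIC))
c(t,210,120,120,90,6,"c_tray.png")
c(t,210,255,90,65,8,"c_hook.png")
c(t,325,190,95,110,5,"c_scale.png")
c(s,280,240,155,145,4,"c_sscale.png")
c(s,215,195,100,70,8,"c_shook.png")
```

```text
(no output)
```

View pics/c_tray.png

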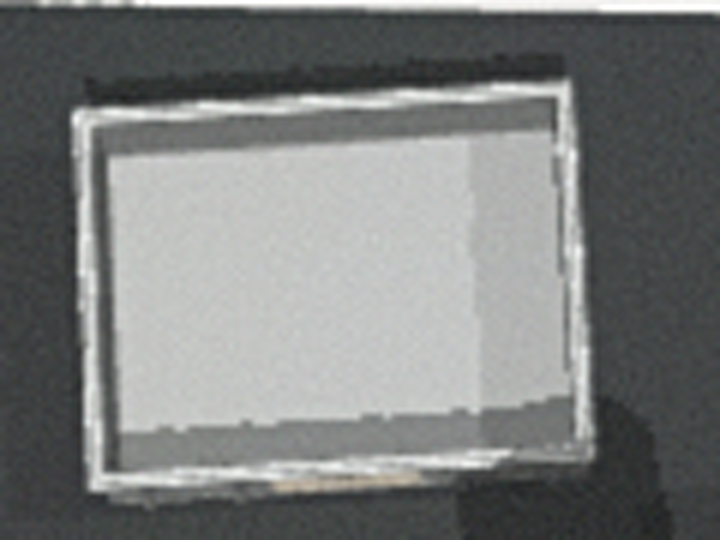

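View pics/c_hook.png

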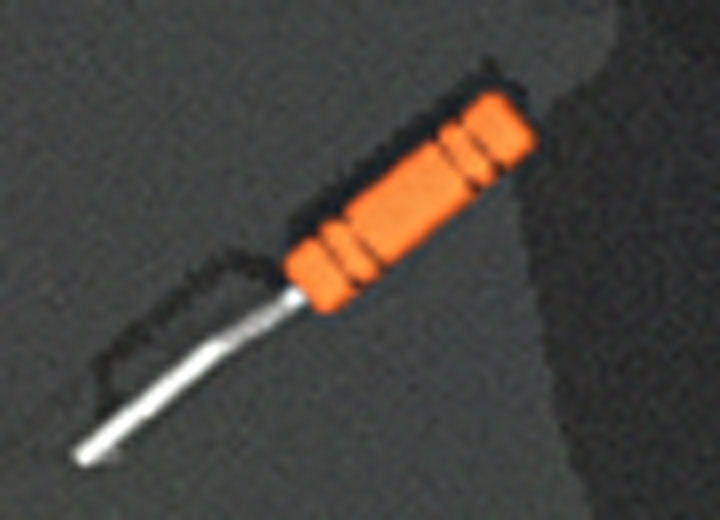

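View pics/c_scale.png

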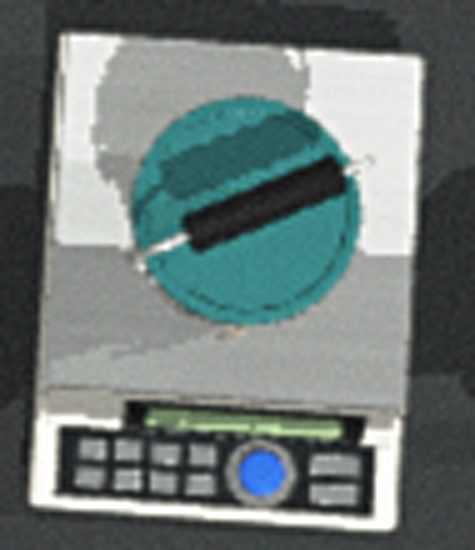

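View pics/c_sscale.png

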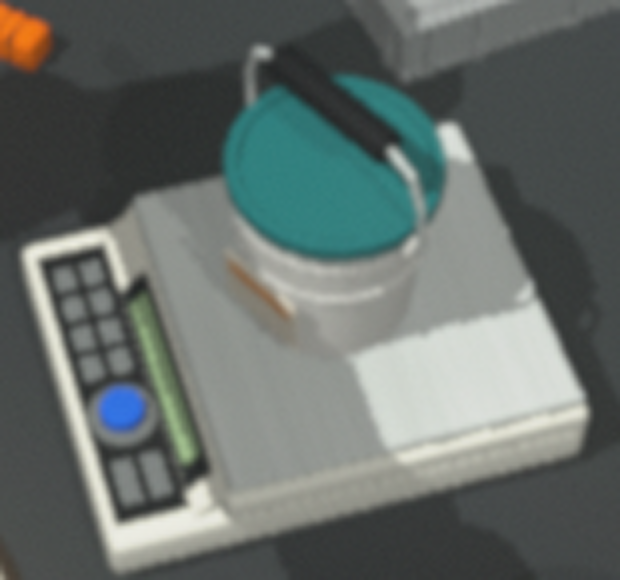

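View pics/c_shook.png

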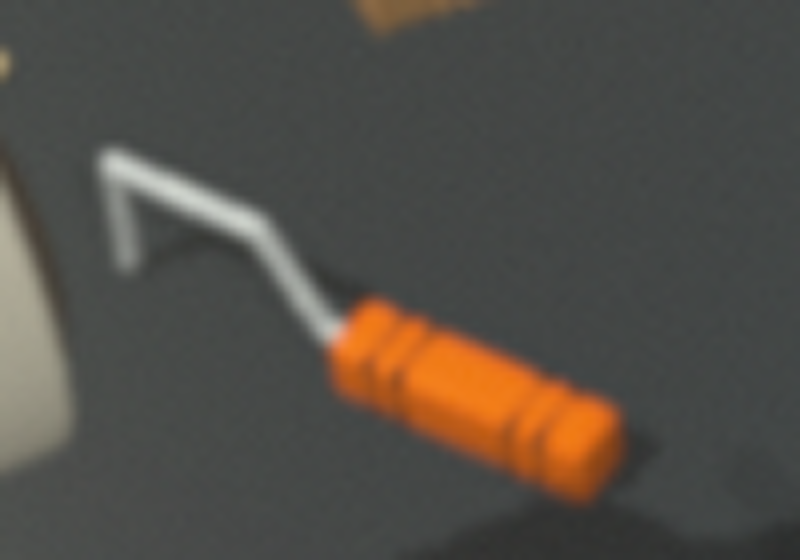

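```bash
cat > h.py <<'E'
import numpy as np, cv2
from workcell import status,cams,order,env
CAM={"side":(598.20647257,326.37042904,240.79164478,np.array([0.22525731,-0.92478513,1.30378386]),np.array([[0.94500321,-0.24775283,0.21351223],[-0.32702466,-0.7060324,0.62815056],[-0.00487952,-0.66342806,-0.74822417]])),
"top":(466.65452954,312.66815801,243.41498242,np.array([0.39180316,0.01632158,1.50905417]),np.array([[0.01599127,-0.99320877,0.1152416],[-0.999852,-0.01515301,0.00814636],[-0.00634478,-0.11535482,-0.99330409]]))}
def ray(n,p):
    f,cx,cy,o,R=CAM[n]; d=R@np.array([(p[0]-cx)/f,(p[1]-cy)/f,1]); return o,d/np.linalg.norm(d)
def atz(n,p,z):
    o,d=ray(n,p); return o+d*(z-o[2])/d[2]
def tri(pt,ps):
    o1,d1=ray("top",pt);o2,d2=ray("side",ps)
    t=np.linalg.lstsq(np.c_[d1,-d2],o2-o1,rcond=None)[0]
    a=o1+d1*t[0];b=o2+d2*t[1]; return (a+b)/2,np.linalg.norm(a-b)
def proj(n,X):
    f,cx,cy,o,R=CAM[n]; v=R.T@(np.asarray(X)-o); return f*v[0]/v[2]+cx,f*v[1]/v[2]+cy
def cp(u,v,x0,y0,k): return (x0+(u+.5)/k-.5,y0+(v+.5)/k-.5)
def snap(name,fn,crop=None,k=1):
    im=cams.grab_frame(name)["img"]
    cv2.imwrite("pics/full_"+fn,im)
    if crop: x,y,w,h=crop; im=cv2.resize(im[y:y+h,x:x+w],None,fx=k,fy=k,interpolation=cv2.INTER_CUBIC)
    cv2.imwrite("pics/"+fn,im)
E
python3 - <<'E'
from h import *
np.set_printoptions(precision=4,suppress=True)
T=lambda u,v:cp(u,v,210,120,6)
for c in [(74,108),(570,82),(595,460),(92,490)]: print("tray",atz("top",T(*c),.06))
H=lambda u,v:cp(u,v,210,255,8)
g=[atz("top",H(*c),.028) for c in [(285,268),(327,314),(537,138),(492,90)]]
print("grip",np.array(g),np.mean(g,0))
print("prong top",atz("top",H(84,458),.055)); HS=lambda u,v:cp(u,v,215,195,8)
print("tip side",atz("side",HS(128,268),0),atz("side",HS(112,158),.057), tri(H(84,458),HS(112,158)))
S=lambda u,v:cp(u,v,325,190,5); SS=lambda u,v:cp(u,v,280,240,4)
for c in [(60,33),(424,57),(408,413),(42,390)]: print("pan",atz("top",S(*c),.074))
for c in [(30,507),(395,528)]: print("front",atz("top",S(*c),.045))
print("key",atz("top",S(264,473),.058),tri(S(264,473),SS(122,407)))
print("grip",tri(S(266,203),SS(332,105)),"ends",tri(S(190,235),SS(275,62)),tri(S(345,172),SS(390,148)))
print("lid",atz("top",S(247,210),.204),atz("side",SS(335,165),.204))
E
```

```text
tray [0.8979 0.3254 0.06  ]
tray [0.916  0.0599 0.06  ]
tray [0.7099 0.043  0.06  ]
tray [0.6899 0.3079 0.06  ]
grip [[0.4182 0.2396 0.028 ]
 [0.4004 0.2224 0.028 ]
 [0.4712 0.1412 0.028 ]
 [0.4899 0.1596 0.028 ]] [0.4449 0.1907 0.028 ]
prong top [0.3435 0.3108 0.055 ]
tip side [0.3451 0.3118 0.    ] [0.3467 0.313  0.057 ] (array([0.345 , 0.3094, 0.061 ]), np.float64(0.00269413857908268))
pan [ 0.7083 -0.0445  0.074 ]
pan [ 0.6963 -0.272   0.074 ]
pan [ 0.4737 -0.2604  0.074 ]
pan [ 0.4844 -0.0357  0.074 ]
front [ 0.413 -0.03   0.045]
front [ 0.4036 -0.2574  0.045 ]
key [ 0.4361 -0.1742  0.058 ] (array([ 0.4365, -0.1742,  0.059 ]), np.float64(0.0008938747597043414))
grip (array([ 0.5748, -0.1484,  0.2623]), np.float64(0.0004043112219919541)) ends (array([ 0.5565, -0.1075,  0.2613]), np.float64(0.0013019884360012575)) (array([ 0.592 , -0.1904,  0.2665]), np.float64(0.00028330333271753716))
lid [ 0.5794 -0.1455  0.204 ] [ 0.5794 -0.1473  0.204 ]
```

Emit:
{"method": "carry_out", "body": {
  "rows": [
    [[0,0,9],[1,4,0],-1],
    [[0,0,18],[2.5,9,0],-1],
    [[0,0,27],[4,14,0],-1],
    [[0,0,36],[5.5,19,0],-1],
    [[0,0,45],[7,24,0],-1],
    [[0,0,54],[8.5,29,0],-1],
    [[0,0,63],[10,34,0],-1],
    [[0,0,72],[11.5,39,0],-1]
  ]
}}

```text
t: 1.1
ee_pos: [0.3457, -0.135, 0.2143]
eef_rot: [[-0.103, 0.995, 0.0], [0.995, 0.103, 0.0], [0.0, 0.0, -1.0]]
ft_force: [0.3, 0.4, 0.5]
gripper_width: 0.092
```

Emit:
{"method": "carry_out", "body": {
  "rows": [
    [[0,0,9],[1.5,5,0],-1],
    [[0,0,18],[3,10,-1],-1],
    [[0,0,27],[4.5,15,-2],-1],
    [[0,0,34],[6,20,-4],-1],
    [[0,0,35],[7.5,25,-6],-1],
    [[0,0,35],[9,29,-8],-1],
    [[0,0,35],[10,32,-9],-1],
    [[0,0,35],[10,32.7,-9],-1]
  ]
}}

```text
t: 2.1
ee_pos: [0.4447, 0.1914, 0.1233]
eef_rot: [[-0.653, 0.757, -0.003], [0.757, 0.653, -0.0], [0.002, -0.003, -1.0]]
ft_force: [-0.3, -1.1, -0.5]
gripper_width: 0.0919
```

Emit:
{"method": "carry_out", "body": {
  "rows": [
    [[0,0,0],[0,0,-3],-1],
    [[0,0,0],[0,0,-6],-1],
    [[0,0,0],[0,0,-9],-1],
    [[0,0,0],[0,0,-11],-1],
    [[0,0,0],[0,0,-11.8],-1],
    [[0,0,0],[0,0,-11.8],0.5],
    [[0,0,0],[0,0,-11.8],1],
    [[0,0,0],[0,0,-11.8],1]
  ]
}}

```text
t: 3.1
ee_pos: [0.4464, 0.1904, 0.0075]
eef_rot: [[-0.651, 0.759, 0.002], [0.759, 0.651, 0.0], [-0.001, 0.001, -1.0]]
ft_force: [-0.4, -0.0, 0.1]
gripper_width: 0.0639
```

Emit:
{"method": "carry_out", "body": {
  "rows": [
    [[0,0,0],[0,0,0],1],
    [[0,0,0],[0,0,0],1],
    [[0,0,0],[0,0,0],1],
    [[0,0,0],[0,0,0],1],
    [[0,0,0],[0,0,2],1],
    [[0,0,0],[0,0,5],1],
    [[0,0,0],[0,0,8],1],
    [[0,0,0],[0,0,10],1]
  ]
}}

```text
t: 4.1
ee_pos: [0.4458, 0.1903, 0.1077]
eef_rot: [[-0.652, 0.759, 0.001], [0.759, 0.652, 0.0], [-0.001, 0.001, -1.0]]
ft_force: [0.6, 0.0, -1.4]
gripper_width: 0.028
```

Run:
```python
from h import *
snap("side","s1.png",(180,140,160,120),5)
snap("top","t1.png",(180,210,160,120),5)
s=status.get_state();print(s["gripper_width"],s["ee_pos"],s["joint_pos"])
```

```text
0.027694764578839612 [0.44722748 0.19057599 0.1086208 ] [ 8.80241030e+00  2.05999718e+00  1.11692165e+02 -1.30184258e-03
  6.60020674e+01 -3.18542680e+01]
```

View pics/s1.png

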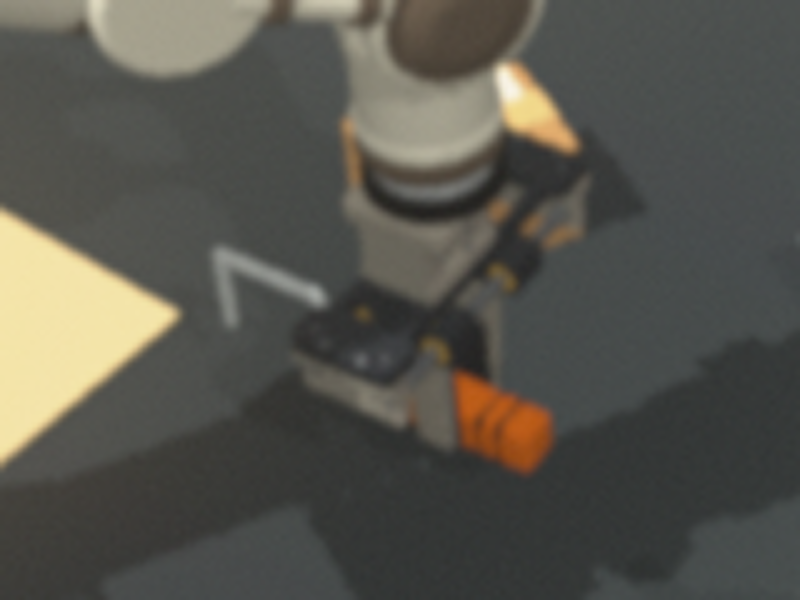

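View pics/t1.png

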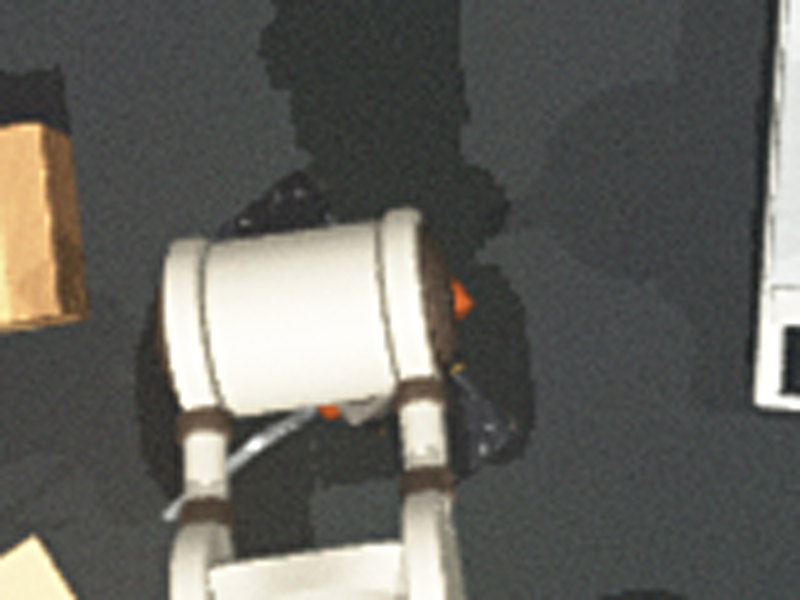

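Emit:
{"method": "carry_out", "body": {
  "rows": [
    [[0,0,-8],[0,0,0],1],
    [[0,0,-18],[0,0,0],1],
    [[0,0,-28],[0,0,0],1],
    [[0,0,-38],[0,0,0],1],
    [[0,0,-48],[1,0,0],1],
    [[0,0,-58],[2,0,0],1],
    [[0,0,-68],[4,-0.5,0],1],
    [[0,0,-78],[6,-0.5,0],1]
  ]
}}

```text
t: 5.2
ee_pos: [0.5051, 0.1849, 0.1048]
eef_rot: [[0.611, 0.791, -0.003], [0.791, -0.611, -0.001], [-0.002, -0.002, -1.0]]
ft_force: [1.3, 0.5, -2.1]
gripper_width: 0.0274
```

Emit:
{"method": "carry_out", "body": {
  "rows": [
    [[0,0,-10],[1,0,0],1],
    [[0,0,-20],[2.5,-0.2,0],1],
    [[0,0,-30],[4,-0.4,0],1],
    [[0,0,-40],[5.5,-0.6,0],1],
    [[0,0,-48],[6.8,-0.7,0],1],
    [[0,0,-52.5],[7.5,-0.7,0],1],
    [[0,0,-52.5],[7.5,-0.7,-1],1],
    [[0,0,-52.5],[7.5,-0.7,-1],1]
  ]
}}

```text
t: 6.2
ee_pos: [0.5786, 0.1781, 0.094]
eef_rot: [[1.0, 0.004, -0.005], [0.004, -1.0, -0.0], [-0.005, 0.0, -1.0]]
ft_force: [-1.0, 0.3, -2.2]
gripper_width: 0.0278
```

Run:
```python
from h import *
snap("side","s2.png",(280,150,180,130),4)
snap("top","t2.png",(200,120,160,120),5)
s=status.get_state();print(s["gripper_width"],s["ee_pos"],s["joint_pos"],s["eef_rot"])
```

```text
0.02773963993164443 [0.57965968 0.17829848 0.09554354] [5.69400261e+00 2.02609270e+01 9.21747054e+01 1.43645886e-03
 6.76787187e+01 9.54882886e+01] [[ 9.99991612e-01  3.58100042e-03 -1.98825740e-03]
 [ 3.58065963e-03 -9.99993574e-01 -1.74936942e-04]
 [-1.98887107e-03  1.67816202e-04 -9.99998008e-01]]
```

View pics/s2.png

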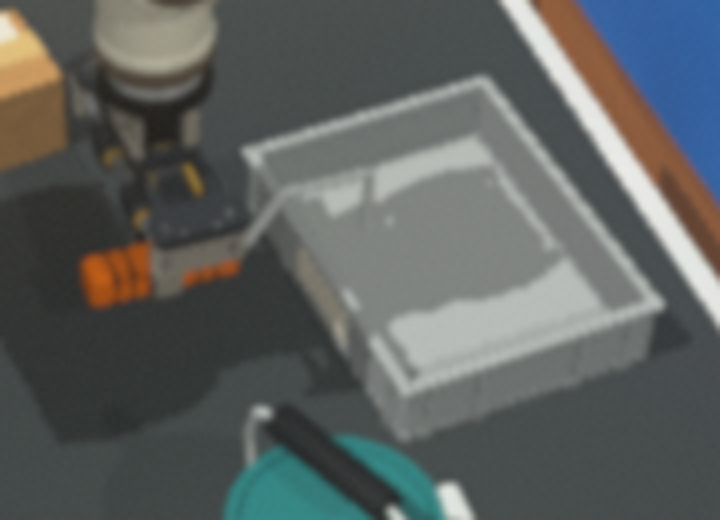

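View pics/t2.png

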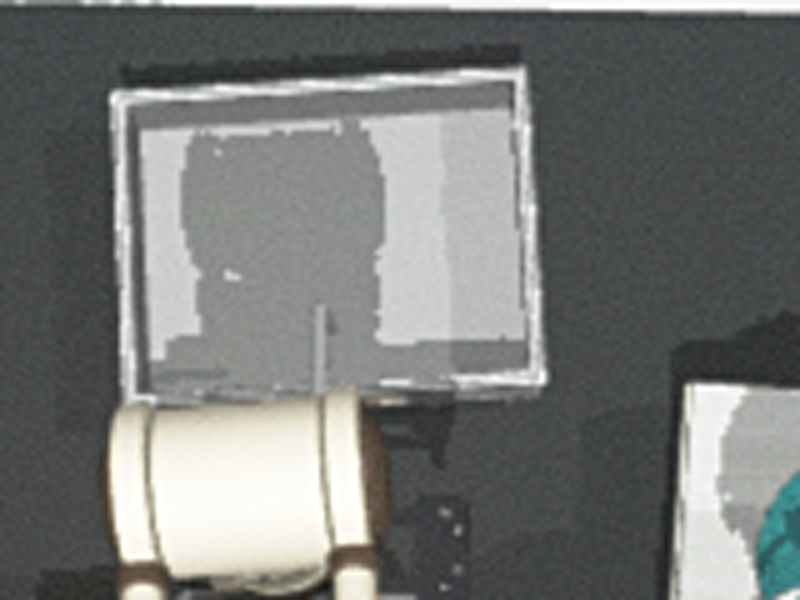

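Run:
```python
from h import *
print(tri(cp(321,307,200,120,5),cp(371,170,280,150,4)), atz("side",cp(371,227,280,150,4),.088),atz("top",cp(321,307,200,120,5),.145))
```

```text
(array([0.7358834 , 0.17658416, 0.14540613]), np.float64(0.0004563722211609362)) [0.7394121  0.17666589 0.088     ] [0.7357561 0.1766754 0.145    ]
```

Emit:
{"method": "carry_out", "body": {
  "rows": [
    [[0,0,0],[0,0,-3],1],
    [[0,0,0],[0,0,-5.5],1],
    [[0,0,0],[0,0,-7],1],
    [[0,0,0],[0,0,-7],1],
    [[0,0,0],[-1,0,-7],1],
    [[0,0,0],[-2,0,-7],1],
    [[0,0,0],[-3,0,-7],1],
    [[0,0,0],[-4,0,-7],1]
  ]
}}

```text
t: 7.3
ee_pos: [0.5412, 0.1784, 0.0275]
eef_rot: [[1.0, 0.003, 0.003], [0.003, -1.0, 0.0], [0.003, -0.0, -1.0]]
ft_force: [3.6, -0.2, -3.0]
gripper_width: 0.0278
```

Emit:
{"method": "carry_out", "body": {
  "rows": [
    [[0,0,0],[-1,0,0],1],
    [[0,0,0],[-2.5,0,0],1],
    [[0,0,0],[-4,0,0],1],
    [[0,0,0],[-5.5,0,0],1],
    [[0,0,0],[-7,0,0],1],
    [[0,0,0],[-8.5,0,0],1],
    [[0,0,0],[-9.5,0,0],1],
    [[0,0,0],[-10.5,0,0],1]
  ]
}}

```text
t: 8.3
ee_pos: [0.436, 0.1784, 0.0271]
eef_rot: [[1.0, 0.003, 0.002], [0.003, -1.0, 0.0], [0.002, -0.0, -1.0]]
ft_force: [4.9, 0.5, -0.5]
gripper_width: 0.0276
```

Run:
```python
from h import *
snap("side","s3.png",(230,150,220,160),3.6)
snap("top","t3.png",(200,130,200,150),4)
s=status.get_state();print(s["gripper_width"],s["ee_pos"],s["ft_force"])
```

```text
0.02819416127671281 [0.43422213 0.17832349 0.02637554] [ 0.79529885 -0.23665418 -1.19474415]
```

View pics/s3.png

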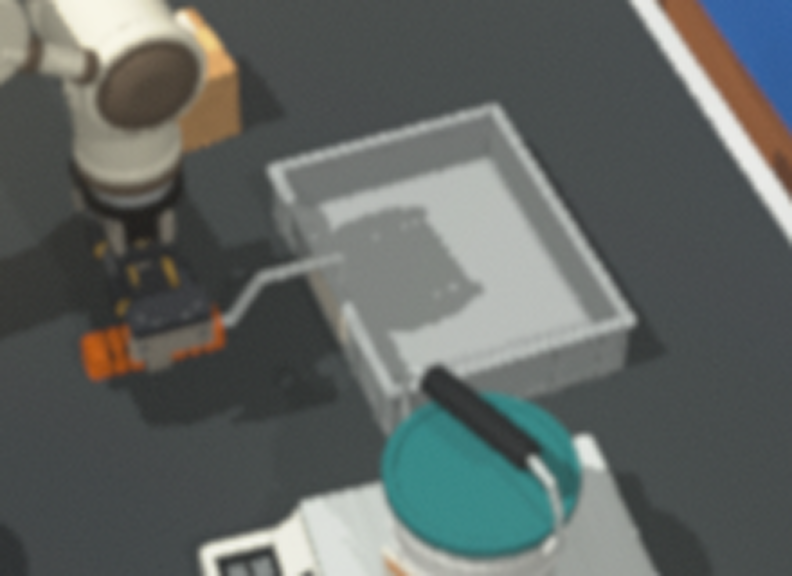

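View pics/t3.png

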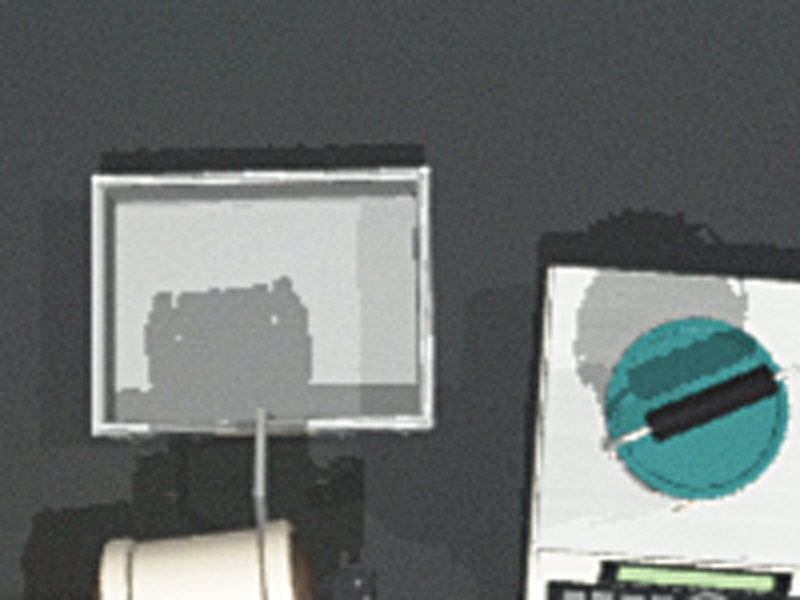

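Emit:
{"method": "carry_out", "body": {
  "rows": [
    [[0,0,0],[-1,0,0],1],
    [[0,0,0],[-2,0,0],1],
    [[0,0,0],[-3,0,0],1],
    [[0,0,0],[-4,0,0],1],
    [[0,0,0],[-3,0,0],1],
    [[0,0,0],[-2.5,0,1],1],
    [[0,0,0],[-2.5,0,5],1],
    [[0,0,0],[-2.5,0,9],1]
  ]
}}

```text
t: 9.4
ee_pos: [0.4106, 0.1782, 0.1179]
eef_rot: [[1.0, 0.002, -0.001], [0.002, -1.0, -0.0], [-0.001, 0.0, -1.0]]
ft_force: [0.4, -1.1, -0.4]
gripper_width: 0.0278
```

Run:
```python
from h import *
snap("top","t4.png",(200,130,200,150),4)
s=status.get_state();print(s["gripper_width"],s["ee_pos"],s["ft_force"])
```

```text
0.027497143546357863 [0.41457808 0.17890279 0.12375927] [2.72664664 1.91137087 2.11654843]
```

View pics/t4.png

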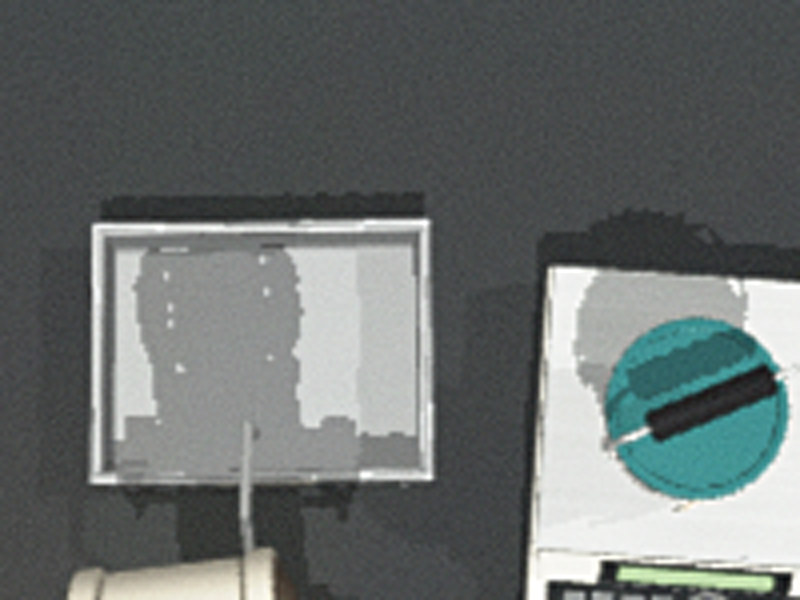

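Run:
```python
from h import *
c=np.array([atz("top",cp(u,v,200,130,4),.06) for u,v in [(92,222),(430,220),(433,480),(91,485)]])
print(c); n=(c[2]+c[3])/2; print("near",n,"mid",c.mean(0))
p=np.array([.5907,-.153]);a=np.radians(-2.6);R=np.array([[np.cos(a),-np.sin(a)],[np.sin(a),np.cos(a)]])
print("scale frame",R.T@(n[:2]-p))
print(status.get_state()["ee_pos"])
```

```text
[[0.74191362 0.31714634 0.06      ]
 [0.74740973 0.04879419 0.06      ]
 [0.54017952 0.04285405 0.06      ]
 [0.53215665 0.3098964  0.06      ]]
near [0.53616808 0.17637522 0.06      ] mid [0.64041488 0.17967274 0.06      ]
scale frame [-0.06941722  0.32656242]
[0.41457808 0.17890279 0.12375927]
```

Emit:
{"method": "carry_out", "body": {
  "rows": [
    [[0,0,0],[-1.5,0.5,0],1],
    [[0,0,0],[-3.5,1.5,0],1],
    [[0,0,0],[-5.5,2.5,0],1],
    [[0,0,0],[-6.5,3,-2],1],
    [[0,0,0],[-7,3,-5],1],
    [[0,0,0],[-7,3,-8],1],
    [[0,0,0],[-7,3,-9.5],1],
    [[0,0,0],[-7,3,-10.5],1]
  ]
}}

```text
t: 10.45
ee_pos: [0.3379, 0.208, 0.0095]
eef_rot: [[1.0, 0.003, -0.005], [0.003, -1.0, -0.001], [-0.005, 0.001, -1.0]]
ft_force: [0.6, -0.2, -0.7]
gripper_width: 0.0279
```

Emit:
{"method": "carry_out", "body": {
  "rows": [
    [[0,0,0],[0,0,-0.1],1],
    [[0,0,0],[0,0,-0.2],1],
    [[0,0,0],[0,0,-0.2],0.2],
    [[0,0,0],[0,0,-0.2],-0.5],
    [[0,0,0],[0,0,-0.2],-1],
    [[0,0,0],[0,0,-0.2],-1],
    [[0,0,0],[0,0,-0.2],-1],
    [[0,0,0],[0,0,1],-1]
  ]
}}

```text
t: 11.45
ee_pos: [0.3397, 0.2081, 0.0213]
eef_rot: [[1.0, 0.003, -0.002], [0.003, -1.0, -0.001], [-0.002, 0.001, -1.0]]
ft_force: [-0.1, -0.3, -0.0]
gripper_width: 0.0845
```

Emit:
{"method": "carry_out", "body": {
  "rows": [
    [[0,0,0],[0,0,4],-1],
    [[0,0,0],[0,0,9],-1],
    [[0,0,0],[0,0,15],-1],
    [[0,0,0],[0,0,21],-1],
    [[0,0,0],[0,0,26],-1],
    [[0,0,0],[0,-4,30],-1],
    [[0,0,8],[1,-8,32],-1],
    [[0,0,17],[2,-12,32],-1]
  ]
}}

```text
t: 12.45
ee_pos: [0.3613, 0.0872, 0.3447]
eef_rot: [[0.954, 0.3, 0.006], [0.3, -0.954, -0.0], [0.005, 0.002, -1.0]]
ft_force: [-0.4, -0.4, -1.2]
gripper_width: 0.0917
```

Run:
```python
from h import *
snap("side","s5.png")
snap("top","t5.png",(200,170,200,150),4)
s=status.get_state();print(s["gripper_width"],s["ee_pos"],s["ft_force"],s["eef_rot"])
```

```text
0.09200419333706626 [0.36111833 0.08564075 0.34260655] [ 0.89899062  0.55869502 -0.79859154] [[ 0.95628261  0.29243939  0.00166243]
 [ 0.29244153 -0.95628261 -0.0012334 ]
 [ 0.00122906  0.00166564 -0.99999786]]
```

View pics/s5.png

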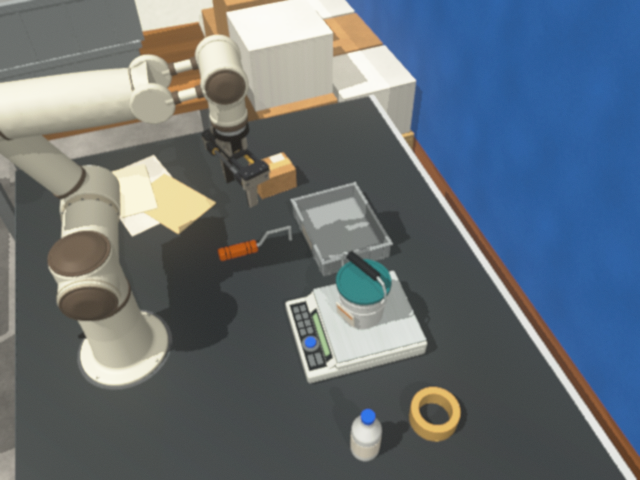

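View pics/t5.png

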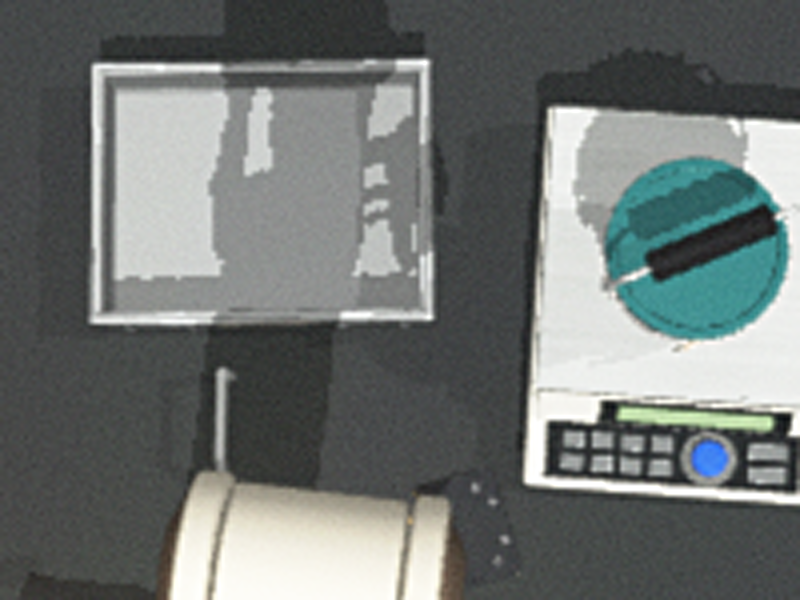

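Emit:
{"method": "carry_out", "body": {
  "rows": [
    [[0,0,8],[1,-2,0],-1],
    [[0,0,18],[3,-5,0],-1],
    [[0,0,28],[5,-8,0],-1],
    [[0,0,38],[8,-11,0],-1],
    [[0,0,48],[11,-14,0],-1],
    [[0,0,58],[14,-17,0],-1],
    [[0,0,68],[17,-20,0],-1],
    [[0,0,78],[20,-22,0],-1]
  ]
}}

```text
t: 13.55
ee_pos: [0.5615, -0.1318, 0.3419]
eef_rot: [[-0.094, 0.996, -0.0], [0.996, 0.094, 0.0], [0.0, -0.0, -1.0]]
ft_force: [-1.3, 0.4, 0.4]
gripper_width: 0.092
```

Emit:
{"method": "carry_out", "body": {
  "rows": [
    [[0,0,9],[1,-1,0],-1],
    [[0,0,18],[1.4,-1.5,0],-1],
    [[0,0,18],[1.4,-1.5,0],-1],
    [[0,0,18],[1.4,-1.5,-2],-1],
    [[0,0,18],[1.4,-1.5,-4],-1],
    [[0,0,18],[1.4,-1.5,-4],-1],
    [[0,0,18],[1.4,-1.5,-4],-1],
    [[0,0,18],[1.4,-1.5,-4],-1]
  ]
}}

```text
t: 14.55
ee_pos: [0.5751, -0.1467, 0.303]
eef_rot: [[-0.393, 0.92, 0.002], [0.92, 0.393, -0.001], [-0.002, 0.001, -1.0]]
ft_force: [-0.6, 0.1, 0.3]
gripper_width: 0.0923
```

Run:
```python
from h import *
snap("side","s6.png",(300,190,130,110),5)
s=status.get_state();print(s["gripper_width"],s["ee_pos"],s["ft_force"],s["eef_rot"],s["joint_pos"])
```

```text
0.092088797593482 [ 0.57503813 -0.1467642   0.30278599] [0.66929983 0.35416345 0.2391886 ] [[-3.92621537e-01  9.19698657e-01  1.64577011e-03]
 [ 9.19699140e-01  3.92623111e-01 -7.64546741e-04]
 [-1.34931999e-03  1.21343584e-03 -9.99998353e-01]] [-2.59745116e+01  9.27170003e+00  8.13994864e+01  1.91849200e-03
  8.92248573e+01 -4.90923227e+01]
```

View pics/s6.png

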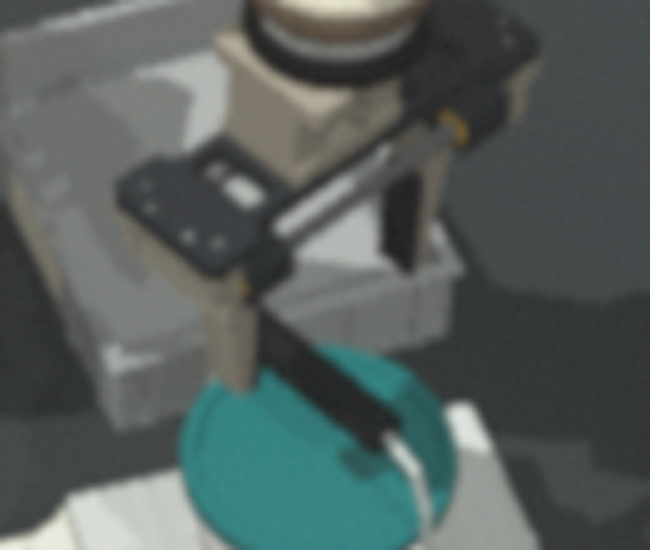

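The fingers straddle the sleeve, square to it, so I'm descending and closing.

Emit:
{"method": "carry_out", "body": {
  "rows": [
    [[0,0,0],[0,-0.1,-2],-1],
    [[0,0,0],[0,-0.1,-4],-1],
    [[0,0,0],[0,-0.1,-5.5],-1],
    [[0,0,0],[0,-0.1,-6],-1],
    [[0,0,0],[0,-0.1,-6],0],
    [[0,0,0],[0,-0.1,-6],0.5],
    [[0,0,0],[0,-0.1,-6],1],
    [[0,0,0],[0,-0.1,-6],1]
  ]
}}

```text
t: 15.6
ee_pos: [0.5748, -0.1478, 0.242]
eef_rot: [[-0.393, 0.919, 0.001], [0.919, 0.393, -0.0], [-0.001, 0.0, -1.0]]
ft_force: [-0.5, 0.5, 0.5]
gripper_width: 0.0538
```

Emit:
{"method": "carry_out", "body": {
  "rows": [
    [[0,0,0],[0,0,0],1],
    [[0,0,0],[0,0,0],1],
    [[0,0,0],[0,0,0],1],
    [[0,0,0],[0,0,0],1],
    [[0,0,0],[0,0,0.5],1],
    [[0,0,0],[0,0,1],1],
    [[0,0,0],[0,0,1.5],1],
    [[0,0,0],[0,0,2],1]
  ]
}}

```text
t: 16.6
ee_pos: [0.5745, -0.1476, 0.2617]
eef_rot: [[-0.393, 0.919, -0.0], [0.919, 0.393, 0.0], [0.0, -0.0, -1.0]]
ft_force: [-0.4, 0.2, -7.4]
gripper_width: 0.0208
```

Run:
```python
from h import *
snap("side","s7.png",(280,190,160,120),5)
s=status.get_state();print(s["gripper_width"],s["ee_pos"],s["ft_force"])
```

```text
0.02130839945198245 [ 0.57489555 -0.14782525  0.26264509] [ 0.04935044  0.07703843 -6.38254407]
```

View pics/s7.png

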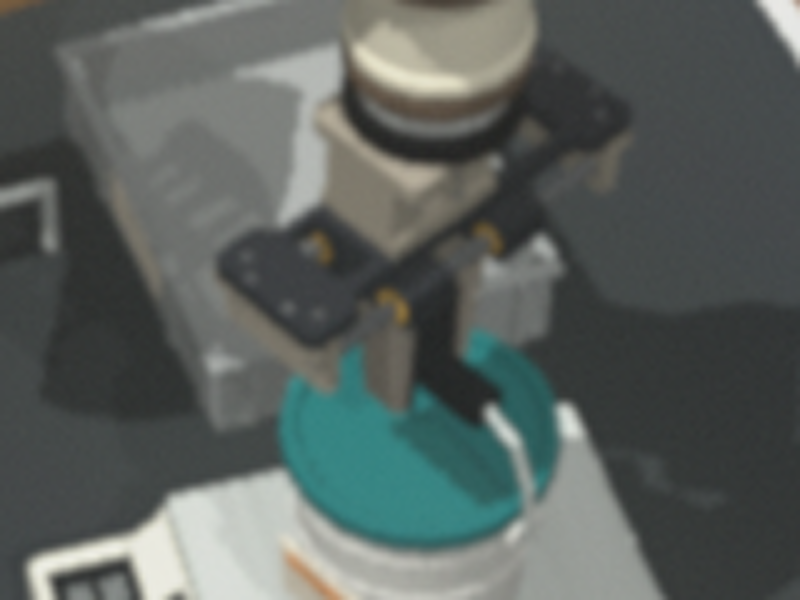

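Emit:
{"method": "carry_out", "body": {
  "rows": [
    [[0,0,0],[0,0,1],1],
    [[0,0,0],[0,0,2.5],1],
    [[0,0,0],[0.1,0.5,3.5],1],
    [[0,0,0],[0.3,1.5,4],1],
    [[0,0,0],[0.6,3,4],1],
    [[0,0,0],[1,5,4],1],
    [[0,0,0],[1.4,7,4],1],
    [[0,0,0],[1.8,9,4],1]
  ]
}}

```text
t: 17.65
ee_pos: [0.5928, -0.0558, 0.3012]
eef_rot: [[-0.394, 0.919, -0.001], [0.919, 0.394, 0.0], [0.0, -0.0, -1.0]]
ft_force: [-0.0, -0.7, -8.2]
gripper_width: 0.0212
```

Emit:
{"method": "carry_out", "body": {
  "rows": [
    [[0,0,0],[0.4,2,0],1],
    [[0,0,0],[0.8,4,0],1],
    [[0,0,0],[1.2,6,0],1],
    [[0,0,0],[1.6,8,0],1],
    [[0,0,0],[2,10,0],1],
    [[0,0,0],[2.4,12,0],1],
    [[0,0,0],[2.8,14,0],1],
    [[0,0,0],[3.2,16,0],1]
  ]
}}

```text
t: 18.65
ee_pos: [0.6249, 0.1037, 0.3016]
eef_rot: [[-0.393, 0.919, 0.0], [0.919, 0.393, 0.0], [-0.0, 0.0, -1.0]]
ft_force: [-0.1, -0.9, -8.4]
gripper_width: 0.021
```

Emit:
{"method": "carry_out", "body": {
  "rows": [
    [[0,0,0],[0.4,2,0],1],
    [[0,0,0],[0.8,4,0],1],
    [[0,0,0],[1.1,5.5,0],1],
    [[0,0,0],[1.4,6.7,0],1],
    [[0,0,0],[1.6,7.5,0],1],
    [[0,0,0],[1.6,7.8,0],1],
    [[0,0,0],[1.6,7.8,0],1],
    [[0,0,0],[1.6,7.8,0],1]
  ]
}}

```text
t: 19.65
ee_pos: [0.6407, 0.1798, 0.3017]
eef_rot: [[-0.393, 0.92, 0.0], [0.92, 0.393, -0.0], [-0.0, -0.0, -1.0]]
ft_force: [0.1, 0.9, -7.5]
gripper_width: 0.0213
```

Run:
```python
from h import *
snap("side","s8.png",(260,120,180,150),4)
snap("top","t8.png",(200,150,160,120),5)
s=status.get_state();print(s["gripper_width"],s["ee_pos"],s["ft_force"])
```

```text
0.021036893202889897 [0.6406493  0.17988175 0.30167607] [-0.01839824 -0.15224028 -7.69949383]
```

View pics/s8.png

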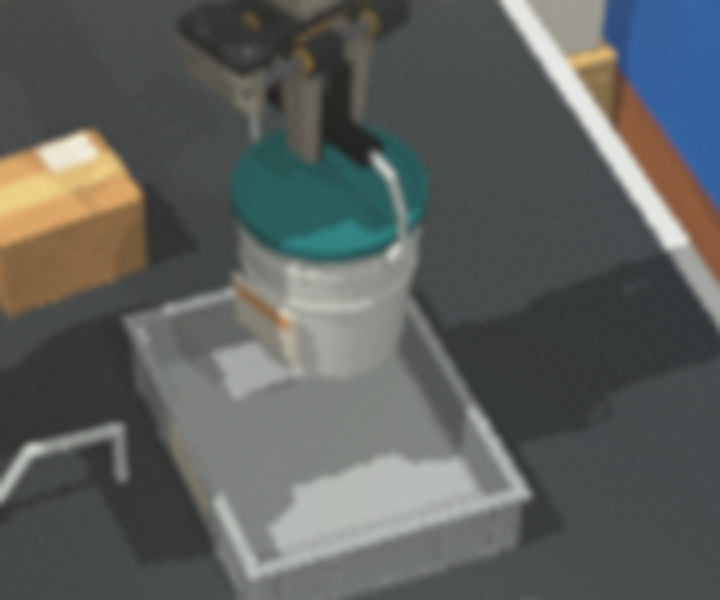

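View pics/t8.png

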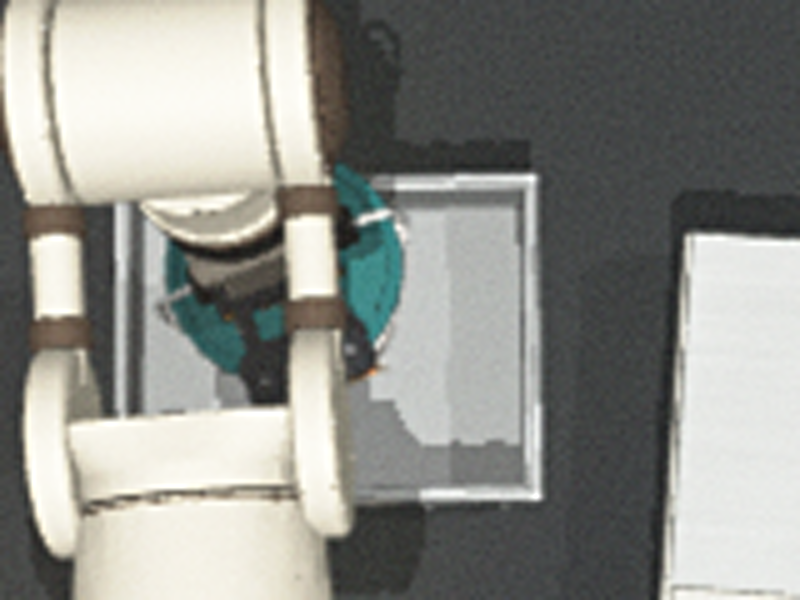

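Emit:
{"method": "carry_out", "body": {
  "rows": [
    [[0,0,0],[0,0,-1],1],
    [[0,0,0],[0,0,-3],1],
    [[0,0,0],[0,0,-5],1],
    [[0,0,0],[0,0,-7],1],
    [[0,0,0],[0,0,-9],1],
    [[0,0,0],[0,0,-10.5],1],
    [[0,0,0],[0,0,-11.5],1],
    [[0,0,0],[0,0,-12],1]
  ]
}}

```text
t: 20.75
ee_pos: [0.6406, 0.1803, 0.1812]
eef_rot: [[-0.393, 0.919, -0.0], [0.919, 0.393, -0.0], [0.0, -0.0, -1.0]]
ft_force: [-0.5, 0.1, -7.6]
gripper_width: 0.0212
```

Emit:
{"method": "carry_out", "body": {
  "rows": [
    [[0,0,0],[0,0,-0.1],1],
    [[0,0,0],[0,0,-0.2],1],
    [[0,0,0],[0,0,-0.3],1],
    [[0,0,0],[0,0,-0.4],1],
    [[0,0,0],[0,0,-0.5],1],
    [[0,0,0],[0,0,-0.6],1],
    [[0,0,0],[0,0,-0.7],1],
    [[0,0,0],[0,0,-0.7],1]
  ]
}}

```text
t: 21.75
ee_pos: [0.6406, 0.1803, 0.1744]
eef_rot: [[-0.393, 0.919, -0.0], [0.919, 0.393, -0.0], [0.0, -0.0, -1.0]]
ft_force: [-0.5, 0.2, -7.9]
gripper_width: 0.0215
```

Run:
```python
from h import *
for i in range(2): s=status.get_state();print(s["gripper_width"],s["ee_pos"],s["ft_force"])
snap("side","s9.png",(260,120,180,150),4)
s=status.get_state();print(s["gripper_width"],s["ee_pos"],s["ft_force"])
```

```text
0.02146888684046648 [0.64056154 0.18030626 0.17443589] [-0.4766871   0.20060674 -7.91170004]
0.02146888684046648 [0.64056154 0.18030626 0.17443589] [-0.4766871   0.20060674 -7.91170004]
0.02120529297952544 [0.64060726 0.18029129 0.17451566] [ 0.13587688  0.80122435 -7.04810998]
```

View pics/s9.png

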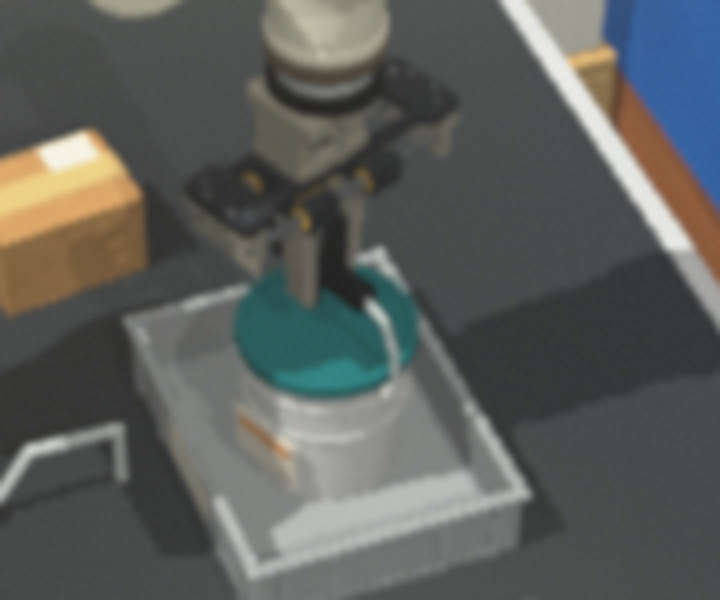

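Not yet touching, so I'm going on down slowly.

Emit:
{"method": "carry_out", "body": {
  "rows": [
    [[0,0,0],[0,0,-0.1],1],
    [[0,0,0],[0,0,-0.15],1],
    [[0,0,0],[0,0,-0.2],1],
    [[0,0,0],[0,0,-0.25],1],
    [[0,0,0],[0,0,-0.3],1],
    [[0,0,0],[0,0,-0.3],1],
    [[0,0,0],[0,0,-0.3],1],
    [[0,0,0],[0,0,-0.3],1]
  ]
}}

```text
t: 22.8
ee_pos: [0.641, 0.1803, 0.1726]
eef_rot: [[-0.393, 0.919, 0.001], [0.919, 0.393, -0.0], [-0.0, 0.001, -1.0]]
ft_force: [-2.8, -0.3, 3.0]
gripper_width: 0.0214
```

Emit:
{"method": "carry_out", "body": {
  "rows": [
    [[0,0,0],[0,0,0.1],1],
    [[0,0,0],[0,0,0.1],0.6],
    [[0,0,0],[0,0,0.1],0.2],
    [[0,0,0],[0,0,0.1],-0.4],
    [[0,0,0],[0,0,0.1],-1],
    [[0,0,0],[0,0,0.1],-1],
    [[0,0,0],[0,0,0.1],-1],
    [[0,0,0],[0,0,0.1],-1]
  ]
}}

```text
t: 23.8
ee_pos: [0.6407, 0.1803, 0.1726]
eef_rot: [[-0.393, 0.919, 0.0], [0.919, 0.393, 0.0], [0.0, 0.0, -1.0]]
ft_force: [-0.1, -0.4, 0.4]
gripper_width: 0.0792
```

Emit:
{"method": "carry_out", "body": {
  "rows": [
    [[0,0,0],[0,0,0.5],-1],
    [[0,0,0],[0,0,2],-1],
    [[0,0,0],[0,0,4],-1],
    [[0,0,0],[0,0,7],-1],
    [[0,0,0],[0,0,10],-1],
    [[0,0,0],[0,-3,10],-1],
    [[0,0,0],[-2,-7,10],-1],
    [[0,0,0],[-4,-12,10],-1]
  ]
}}

```text
t: 24.8
ee_pos: [0.6006, 0.0596, 0.2746]
eef_rot: [[-0.394, 0.919, 0.003], [0.919, 0.394, -0.0], [-0.001, 0.002, -1.0]]
ft_force: [0.1, 0.0, -0.3]
gripper_width: 0.0919
```

Run:
```python
from h import *
snap("side","s10.png",(210,120,240,190),3)
snap("top","t10.png",(200,150,160,120),5)
s=status.get_state();print(s["gripper_width"],s["ee_pos"],s["ft_force"],s["joint_pos"])
```

```text
0.09183345967772344 [0.59993289 0.05638885 0.27464051] [ 0.73987476  0.83299407 -0.33271947] [ -6.05524146  11.19685057  82.33872005  -0.09633532  86.3616719
 -28.94778773]
```

View pics/s10.png

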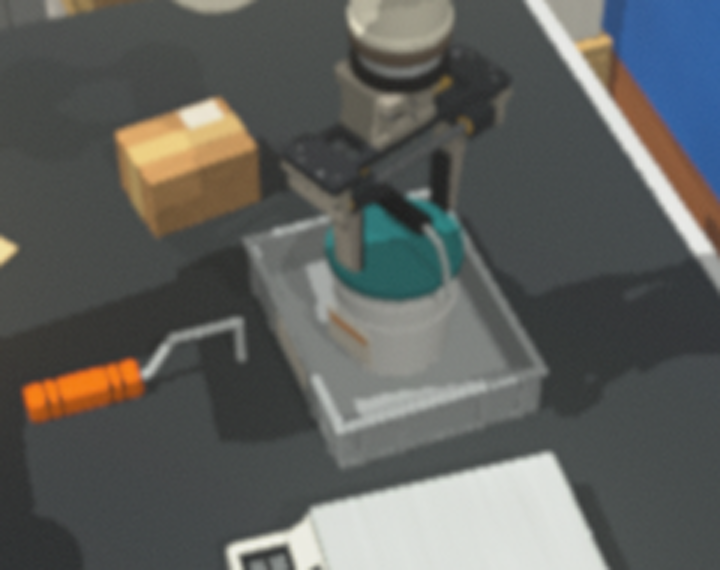

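View pics/t10.png

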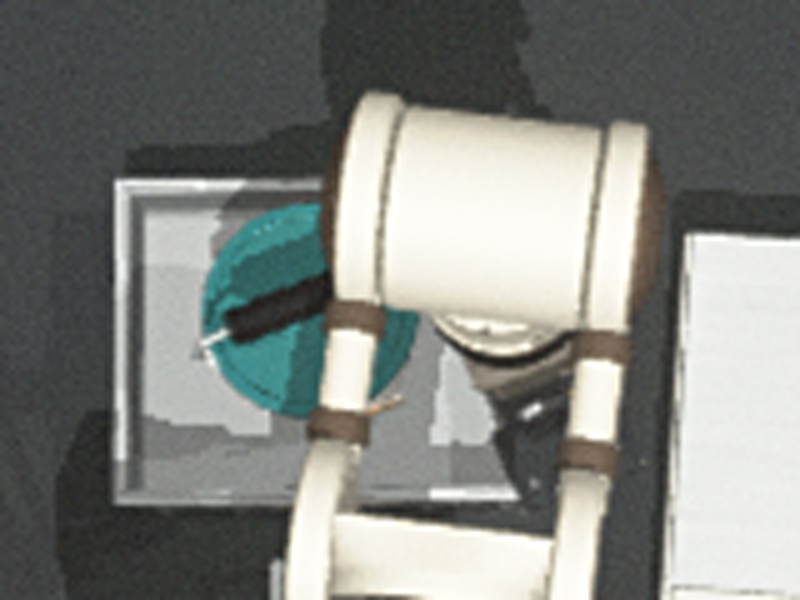

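Emit:
{"method": "carry_out", "body": {
  "rows": [
    [[0,0,0],[-2,-4,0],1],
    [[0,0,0],[-5,-8,0],1],
    [[0,0,0],[-8,-12,0],1],
    [[0,0,0],[-11,-16,-2],1],
    [[0,0,0],[-13.5,-19.5,-6],1],
    [[0,0,0],[-15.5,-22,-10],1],
    [[0,0,0],[-16.4,-23.3,-14],1],
    [[0,0,0],[-16.4,-23.3,-17],1]
  ]
}}

```text
t: 25.9
ee_pos: [0.4368, -0.1735, 0.1026]
eef_rot: [[-0.392, 0.92, 0.001], [0.92, 0.392, -0.001], [-0.001, 0.001, -1.0]]
ft_force: [0.6, 0.1, 0.0]
gripper_width: 0.0139
```

Run:
```python
from h import *
snap("side","s11.png",(260,250,160,130),5)
snap("top","t11.png")
s=status.get_state();print(s["gripper_width"],s["ee_pos"],s["ft_force"])
```

```text
0.006083713307462674 [ 0.435257   -0.17151505  0.1007422 ] [ 0.47250806 -0.3697996  -0.9217267 ]
```

View pics/s11.png

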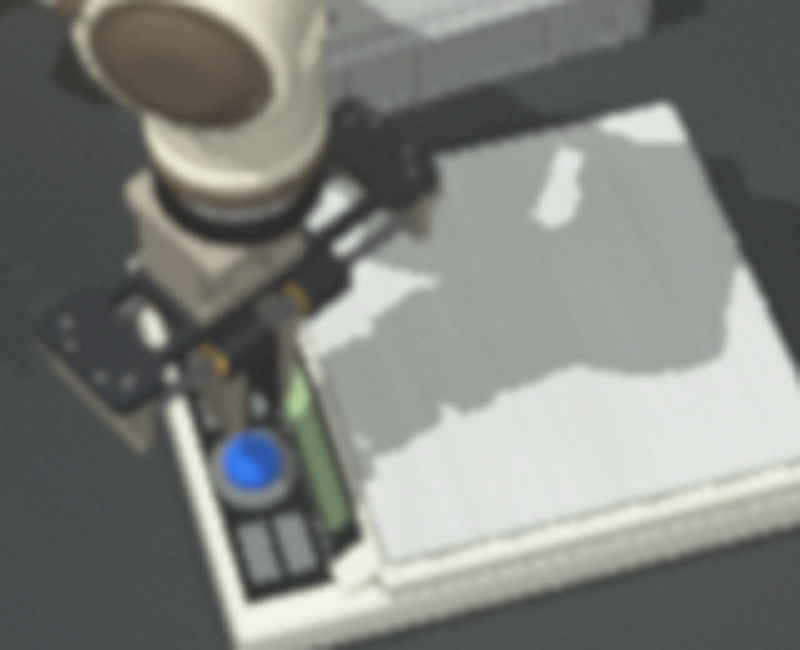

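View pics/t11.png

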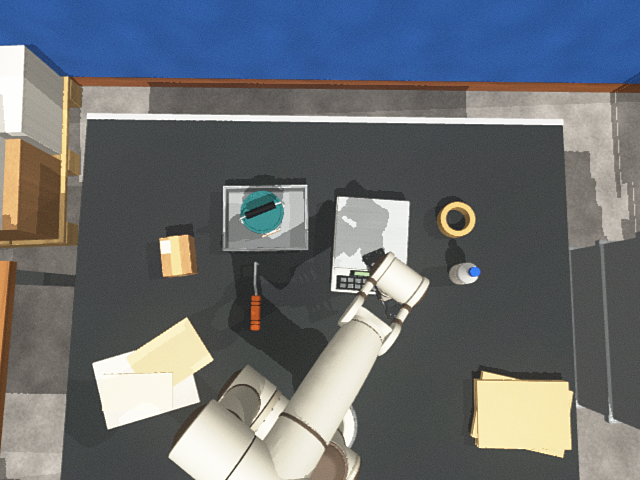

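Emit:
{"method": "carry_out", "body": {
  "rows": [
    [[0,0,0],[0,-0.1,-2],1],
    [[0,0,0],[0,-0.1,-3.5],1],
    [[0,0,0],[0,-0.1,-4.2],1],
    [[0,0,0],[0,-0.1,-4.5],1],
    [[0,0,0],[0,-0.1,-4.8],1],
    [[0,0,0],[0,-0.1,-5.1],1],
    [[0,0,0],[0,-0.1,-5.1],1],
    [[0,0,0],[0,-0.1,-5.1],1]
  ]
}}

```text
t: 27.0
ee_pos: [0.4371, -0.1738, 0.0523]
eef_rot: [[-0.393, 0.919, 0.001], [0.919, 0.393, -0.0], [-0.001, 0.001, -1.0]]
ft_force: [-1.6, 1.9, 5.5]
gripper_width: 0.0002
```

Emit:
{"method": "carry_out", "body": {
  "rows": [
    [[0,0,0],[0,0,-0.1],1],
    [[0,0,0],[0,0,-0.2],1],
    [[0,0,0],[0,0,-0.2],1],
    [[0,0,0],[0,0,-0.2],1],
    [[0,0,0],[0,0,-0.2],1],
    [[0,0,0],[0,0,-0.2],1],
    [[0,0,0],[0,0,-0.2],1],
    [[0,0,0],[0,0,-0.2],1]
  ]
}}

```text
t: 28.0
ee_pos: [0.4372, -0.174, 0.0521]
eef_rot: [[-0.393, 0.919, 0.0], [0.919, 0.393, -0.0], [-0.0, -0.0, -1.0]]
ft_force: [-6.5, 4.5, 20.1]
gripper_width: 0.0003
```

At 20 N the key is firmly on its stop. I'm releasing it and backing off.

Emit:
{"method": "carry_out", "body": {
  "rows": [
    [[0,0,0],[0,0,0.5],1],
    [[0,0,0],[0,0,2],1],
    [[0,0,0],[0,0,5],1],
    [[0,0,0],[0,0,9],1],
    [[0,0,0],[0,0,14],1],
    [[0,0,0],[-2,-3,17],1],
    [[0,0,0],[-4,-7,18],1],
    [[0,0,0],[-6,-11,18],1]
  ]
}}

```text
t: 29.0
ee_pos: [0.3765, -0.2854, 0.2317]
eef_rot: [[-0.394, 0.919, 0.002], [0.919, 0.394, -0.003], [-0.004, 0.001, -1.0]]
ft_force: [0.9, -0.4, -0.4]
gripper_width: 0.0006
```

Run:
```python
from h import *
snap("side","s12.png",(210,130,240,190),3.3)
snap("top","t12.png",(150,165,260,180),3)
s=status.get_state();print(s["gripper_width"],s["ee_pos"],s["ft_force"])
```

```text
0.0005919860528851261 [ 0.3751483  -0.28684374  0.2305185 ] [ 0.32252429  0.22511097 -0.15070427]
```

View pics/s12.png

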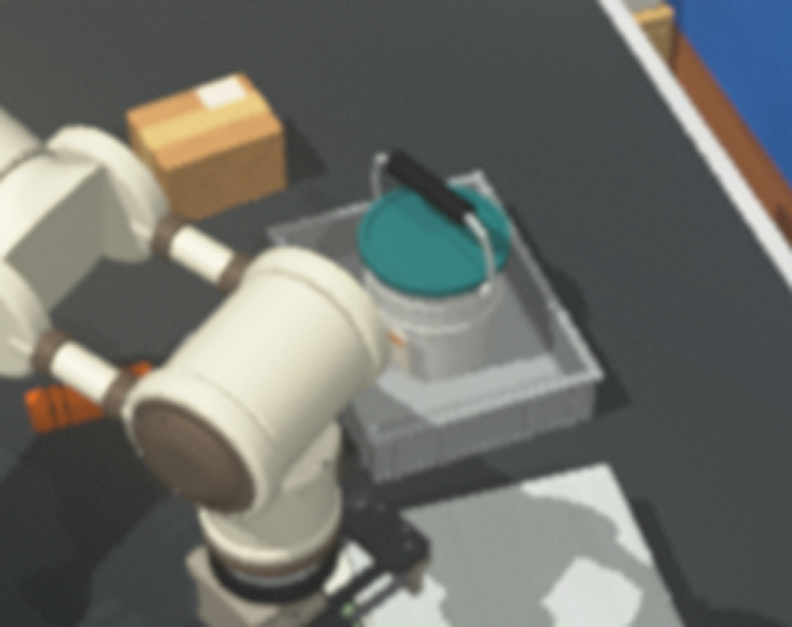

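View pics/t12.png

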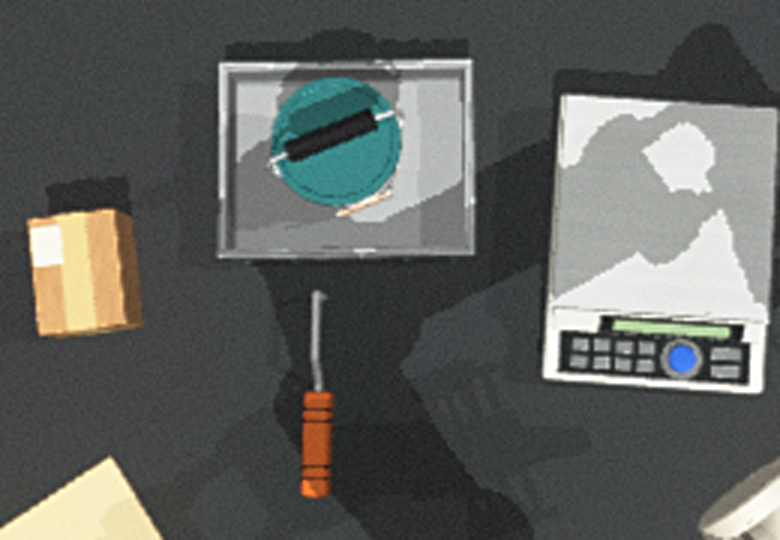

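Run:
```python
from h import *
q=lambda u,v,z:atz("top",cp(u,v,150,165,3),z)
l=q(337,142,.135); n=(q(218,256,.06)+q(475,256,.06))/2
print("pail",l,"tray near",n,"key",q(681,358,.058))
print("side lid", atz("side",cp(435,238,210,130,3.3),.135))
order.job_done()
```

```text
pail [0.64345072 0.1805745  0.135     ] tray near [0.53695503 0.17628789 0.06      ] key [ 0.43667713 -0.1719507   0.058     ]
side lid [0.64551935 0.17914046 0.135     ]
the job is handed in; nothing more can be done
```

I drew the tray forward about 16 cm with the hook, laid the hook on the bench, and lifted the pail by its handle into the middle of the tray. Then I pressed the zero key with the pan empty and handed the job in at about 29 s of the 72 s allowed. No verdict was reported.

What the last checks showed:
- **Tray:** its near wall measures about 69 mm nearer than the middle of the pan and 327 mm sideways of it, inside the limits. I measured sideways position in the scale's frame before placing the pail. A repeat after the key press gave the same near-wall position to within 1 mm.
- **Pail:** the lid's middle lies about 0.106 m from the near wall and within 5 mm of the tray's centreline. The two cameras agree to about 2 mm. It looks upright, judged by eye only, and it was let go before the key was pressed.
- **Hook:** it lies upright on the bench. I put its prong tip about 4 cm from the tray, and it is well clear of the scale.
- **Zero key:** it reached about 20 N at the bottom of the press, well over the 4 N needed. The tool tip read 52 mm above the bench there, against 53 mm expected with the key fully down. I did not measure its height after release; in the last picture it looks as it did before the press.
- **Carton, tape roll and bottle:** they look unmoved in the pictures, but I did not measure them.

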